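# Spin the cake turntable and brake it on its mark

## Task

Check that the cake turntable runs freely and park it: flick its upright peg with a fingertip so that the plate spins briskly by itself, and let the peg go past the pointer at least once with nothing touching the turntable. Then, as the peg comes round to the pointer again, brake the still turning plate with a fingertip pressed on its top so that it stops with the peg at the pointer (do not hold the plate still anywhere else, nor push or stop the peg itself there), and take the hand away. Nothing is picked up, and the turntable's foot and the things around it stay where they are.

Things in the scene. Friction and masses are not known exactly. Their poses are not given: they have to be found in the camera images.
- turntable: Loose foot of the turntable, dark steel, 2.6 kg, 176 mm across. Origin: centre of its underside, on the vertical spin axis. The pointer, a small dark upright tab with a 31 mm wide diamond-shaped head, belongs to it and stands outside the plate's rim at x = -123 to -155, y = 0 mm of this frame, its head level with the plate's top.
- spin_plate: White plate, 240 mm across, 12 mm thick, flat top 86 mm above the table. Turns endlessly either way about its centre on a free bearing: flicked to 2 rad/s it coasts two to three turns, losing 8 to 15 % of its speed a second; mass varies. A fingertip pressing 2 to 5 N on top stops it from 1.5 rad/s in about 0.1 s. Origin: centre of its top; x points to the peg, z up.
- index_peg: Steel peg that stands upright on the plate and turns with it: 14 mm thick with a 22 mm foot ring 3 mm high, 40 mm tall (its top 126 mm above the table), 100 mm from the axis. Origin: centre of its foot on the plate's top. It starts at rest, at least 70 degrees away from the pointer.
- stop_point (a point): The point of the plate's top, 86 mm above the table and 100 mm from the axis, on the straight line from the axis to the pointer. It belongs to the foot and does not turn: the peg's foot shall stop here.
- jar_rose: Bystander, loose: glass jar with a pale lid and a pink band, 59 mm across, 64 mm tall. Origin: centre of its underside.
- jar_cocoa: Bystander, loose: glass jar with a red lid, 53 mm across, 56 mm tall. Origin: centre of its underside.
- stamp_1: Bystander, loose: wooden cake stamp standing on its face, 36x36 mm, 74 mm tall. Origin: centre of its underside.
- timer: Bystander, loose: round wind-up timer, 72 mm across, 48 mm tall. Origin: centre of its underside.
- round_cutter: Bystander, loose: thin round pastry cutter, 64 mm across, 36 mm tall. Origin: centre of its underside.
- cake_mould: Bystander, loose: wooden cake mould with a handle, 72x195 mm, 30 mm tall. Origin: centre of its underside.
- tin_7: Bystander, loose: low round tin, 86 mm across, 40 mm tall. Origin: centre of its underside.

How it is judged (in metres and radians):
On the way, in this order (a step that is already met when the one before it is completed fails the run):
1. the plate spins by itself (over 1 rad/s, untouched), its peg away from the pointer (angular speed of spin_plate above 1 rad/s and horizontal distance between index_peg and stop_point above 0.06 m and contact force between each of the fingers, the arm and turntable below 0.05 N), for 0.1 s.
2. the peg goes past the pointer while nothing touches the turntable (horizontal distance between index_peg and stop_point below 0.04 m and angular speed of spin_plate above 0.3 rad/s and contact force between each of the fingers, the arm and turntable below 0.05 N).
3. the peg has moved on, the plate still turning untouched (horizontal distance between index_peg and stop_point above 0.12 m and angular speed of spin_plate above 0.2 rad/s and contact force between each of the fingers, the arm and turntable below 0.05 N).
4. the peg comes round to the pointer again, the plate still turning (braked by a fingertip or not yet) (((contact force between the fingers and spin_plate above 0.1 N and angular speed of spin_plate above 0.03 rad/s and horizontal distance between index_peg and stop_point below 0.07 m) or (angular speed of spin_plate above 0.15 rad/s and horizontal distance between index_peg and stop_point below 0.05 m and contact force between each of the fingers, the arm and turntable below 0.05 N))).
5. the fingertip has stopped the plate with the peg at the pointer (contact force between the fingers and spin_plate above 0.1 N and angular speed of spin_plate below 0.05 rad/s and horizontal distance between index_peg and stop_point below 0.026 m), for 0.1 s.
At the end, for the whole second after the job is handed in: The plate is at rest with its peg within 26 mm (15 degrees) of the stop point at the pointer; the turntable's foot has not shifted by 20 mm nor its pointer by 25 mm, and every bystander is within 30 mm of where it stood (horizontal distance between index_peg and stop_point below 0.026 m and angular speed of spin_plate below 0.05 rad/s and angle between turntable's own z axis and vertical below 0.05 rad and distance of turntable from where it was at the start of the episode below 0.02 m and distance of stop_point from where it was at the start of the episode below 0.025 m and distance of each of jar_rose, jar_cocoa, stamp_1, timer, round_cutter, cake_mould, tin_7 from where it was at the start of the episode below 0.03 m); the robot touches nothing.
It fails at once if the peg is pushed or stopped by the fingers at or near the pointer while it is at rest or slow (contact force between the fingers and index_peg above 0.3 N and angular speed of spin_plate below 0.5 rad/s and horizontal distance between index_peg and stop_point below 0.07 m).
It fails at once if the plate's top is held still by the fingers with the peg away from the pointer (contact force between the fingers and spin_plate above 0.3 N and angular speed of spin_plate below 0.03 rad/s and horizontal distance between index_peg and stop_point above 0.032 m).
It fails at once if the turntable's foot is shifted, lifted or tipped (distance of turntable from where it was at the start of the episode above 0.02 m or distance of stop_point from where it was at the start of the episode above 0.025 m or angle between turntable's own z axis and vertical above 0.1 rad).
It fails at once if a bystander is moved or lifted (distance of any of jar_rose, jar_cocoa, stamp_1, timer, round_cutter, cake_mould, tin_7 from where it was at the start of the episode above 0.03 m).
It also fails if it takes over 51 s, if anything falls off the work surface, if the arm or the gripper's body presses on something with over 40 N, if the wrist force passes 120 N, or if a joint passes its speed limit or range.

## Robot

A 6-joint arm with a two-finger parallel gripper is mounted at the origin on a cart in front of the work surface, level with it; the furniture and walls round the work are solid. World frame = base frame: x ahead of the robot, y to its left, z up, the work surface at z = 0. Lengths are in mm, angles in degrees, forces in N, time in s.
With the tool pointing down it reaches from about 250 to 850 mm from the base axis. Payload 12.5 kg.
Tool frame: the origin (TCP) lies midway between the tips of the shut fingers; the grasp point (between the pads) lies arm.grip_depth behind it (arm.grip_depth is the distance from the TCP to the grasp point, in mm); z points along the fingers, y is the line along which they close (so a half turn about z gives the same grasp; the last joint's range is limited). The gripper opens to 93 mm and grips with 3 to 60 N. Pads are 15 mm wide; open, the fingers measure 128 mm over their backs; the gripper's body (75 mm by 188 mm) begins 65 mm behind the grasp point.
Start: joints at [68.835, 20.094, 94.641, -0, 65.266, -4.847], TCP at [154.499, 527.839, 182.433] pointing down, gripper open.
Joint ranges: [-157.81, 157.81], [-45, 120.19], [0.68, 151.7], [-89.99, 269.99], [4.06, 180], [-164.3, 164.3]. Speed limits (degrees/s): [127.2, 127.2, 159.86, 180, 180, 180].

## Interface

Orientations are given as [roll, pitch, yaw] about the fixed x, y, z axes, in that order (R = Rz(yaw) Ry(pitch) Rx(roll)).
In Python, from plant import sensors, vision, finish_job, arm gives the robot as it stands.
- The arm moves only by the tool play_rows, never from a script. Its argument "targets" is text: rows parted by semicolons, each of 7 numbers parted by spaces: the shift along the tool's x, y, z in units of 25 mm (1.0 is 25 mm), then the turn, a rotation vector about the tool's x, y, z in units of 6 degrees (1.0 is 6 degrees), then the closure in counts, from 0 (fully open) to 255 (shut). A call has 1 to 20 rows; each row is the pose to reach, as a shift and turn from the pose commanded when the call began, along the tool's axes at that moment; what a row does not reach only later rows make up. A row lasts 1/8 s, in which the tool goes at most 62.5 mm and 10.7 degrees, less where a joint would pass 70% of its speed; a pose out of reach is approached as far as the arm can. A call with a gripper value outside its range is refused whole. The fingers move at their own pace and stop on an object; "newtons" is the grip in N (left out, the last holds). Time passes only in rows, so rows that repeat a pose let the fingers close. It gives the time, the measured TCP pose, the force, the opening and the grip force at its end, in the units of the state.
- sensors.observe(): the state, without advancing time (a new reading comes with each control period).
- vision.grab_frame(name): name is "side" or "top"; returns the picture (420x560x3 uint8, red, green, blue); there is no depth.
- vision.camera_info(name): a dict with "intrinsics" (3x3 intrinsics, pixels), "position" and "orientation" of the camera in the world. Camera axes: x right, y down, z forward; pixel columns grow to the right and rows downward; lengths in mm; the calibration is good to about 2 mm. A picture is of the moment at which its call begins. camera_info takes no time and is no camera call.
- finish_job(): hands the job in; it is judged then, once.
The state is a dict: "time": time; "joint_positions": joint angles; "joint_vel": joint speeds; "effort": joint torques, N m; "eef_pos": TCP position; "orientation": TCP orientation; "contact_force": force on the tool from outside, world axes, zero at the start; "ft_torque": the same for the moment, N m; "opening": finger opening in mm; "gripper_force": force on a finger pad.
Only numpy, scipy, OpenCV 4.12 (cv2) and the standard library are available. Lean on these libraries where they do the work, as an engineer would, in place of code of your own. Each camera call takes 0.05 s, during which the arm holds its last target. There are 200 camera calls.

## Working session

There is one attempt and no reset: what is moved stays moved. The work goes in short steps, Python scripts to look and compute and a tool call to move; the robot and the scene stay as the last step left them, time stands still between calls to the robot, and variables do not carry over. Pictures are saved under pics/ and viewed, at most 10 in all, crops included, and the job is handed in when it is done.

Besides the shell and the picture viewer there is one more tool, called after "Emit:" in YAML: its name, and indented under it one key for each argument. play_rows: Moves the arm, as the interface text tells. Its arguments: {"type":"object","properties":{"targets":{"type":"string"},"newtons":{"type":"number"}},"required":["targets"]}

```bash
mkdir -p pics; ls
cat > h.py <<'E'
import numpy as np, cv2
from plant import sensors, vision, finish_job, arm
from scipy.spatial.transform import Rotation as R
def cam(n):
    c=vision.camera_info(n); return c
E
python3 - <<'E'
from h import *
for n in("top","side"):
    c=cam(n); print(c)
    cv2.imwrite(f"pics/{n}0.png",vision.grab_frame(n)[:,:,::-1])
s=sensors.observe(); print(s, arm.grip_depth)
E
```

```text
pics
{'intrinsics': array([[482.14604028,   0.        , 279.6818399 ],
       [  0.        , 482.14604028, 208.11473851],
       [  0.        ,   0.        ,   1.        ]]), 'position': array([ 355.04046763,   10.48332426, 1353.50856189]), 'orientation': array([-173.99286986,   -0.62244903,  -90.83952646])}
{'intrinsics': array([[414.25492082,   0.        , 283.57601312],
       [  0.        , 414.25492082, 213.77483594],
       [  0.        ,   0.        ,   1.        ]]), 'position': array([ 292.99664331, -862.30045861,  760.88033961]), 'orientation': array([-128.19832576,   -1.02844966,  -13.08851938])}
{'time': 0.1, 'joint_positions': array([ 6.88353428e+01,  2.01223060e+01,  9.46721013e+01, -3.27875630e-04,
        6.52668812e+01, -4.84709786e+00]), 'joint_vel': array([ 0.02751922, -0.13835967, -0.17349444,  0.07808932,  0.06576638,
       -0.04557776]), 'effort': array([ 1.19959277e-03, -4.98029780e+01, -2.85698658e+01,  7.00638467e-02,
        2.37924390e-02, -1.53635330e-05]), 'eef_pos': array([154.37861015, 527.5279012 , 181.95304066]), 'orientation': array([-1.79938906e+02, -4.88209265e-03,  1.63682575e+02]), 'contact_force': array([-0.47101605, -0.97401697,  0.28117551]), 'ft_torque': array([-0.02966363,  0.02328882,  0.0451862 ]), 'gripper_force': 0.0, 'opening': 92.9343848926533} 18.8
```

View pics/top0.png

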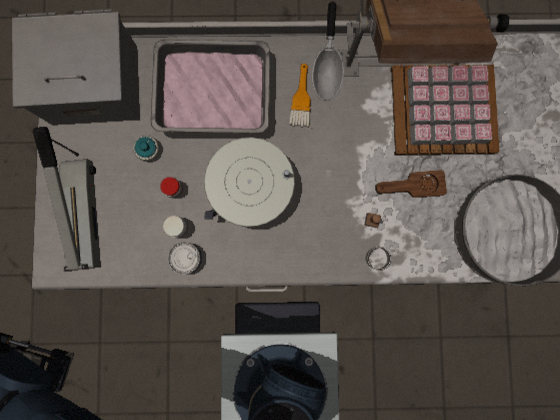

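View pics/side0.png

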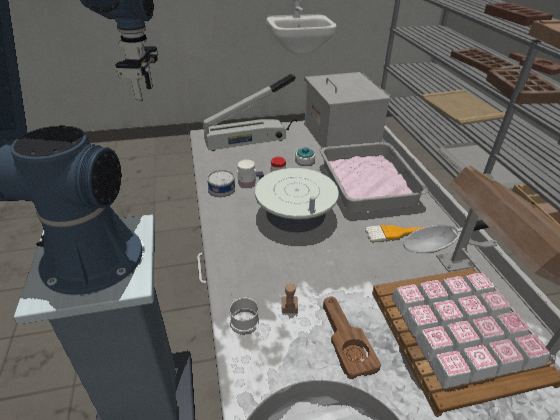

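The top view shows the plate centred near (250,182), its peg at about (288,175) and the pointer's dark head at about (210,215). The jars and timer lie to the left of the plate. The side view confirms this.

```bash
cat >> h.py <<'E'
def ray(n,u,v,z):
    c=cam(n); M=R.from_euler('xyz',c['orientation'],degrees=True).as_matrix()
    d=M@np.linalg.inv(c['intrinsics'])@np.array([u,v,1.]); p=c['position']; return p+d*(z-p[2])/d[2]
def plate(n,f):
    # bright greenish-white plate: largest blob
    hsv=cv2.cvtColor(f,cv2.COLOR_RGB2HSV); m=((hsv[...,2]>165)).astype(np.uint8)
    m=cv2.morphologyEx(m,cv2.MORPH_OPEN,np.ones((3,3)))
    cs,_=cv2.findContours(m,cv2.RETR_EXTERNAL,cv2.CHAIN_APPROX_NONE)
    return cs
E
python3 - <<'E'
from h import *
f={n:cv2.imread(f"pics/{n}0.png")[:,:,::-1].copy() for n in("top","side")}
for n,g in (("top",(250,182)),("side",(290,190))):
    for c in plate(n,f[n]):
        if cv2.pointPolygonTest(c,g,False)>=0 and len(c)>100:
            h=cv2.convexHull(c)[:,0].astype(float)
            W=np.array([ray(n,u,v,86)[:2] for u,v in h])
            A=np.c_[2*W,np.ones(len(W))]; s=np.linalg.lstsq(A,(W**2).sum(1),rcond=None)[0]
            print(n,s[:2],np.sqrt(s[2]+s[:2]@s[:2]), cv2.boundingRect(c))
for n,(x0,y0,x1,y1) in (("top",(195,200,230,230)),("top",(278,163,300,185)),("side",(250,165,275,190))):
    print(n,x0,y0);print("\n".join(" ".join("%3d"%v for v in r) for r in cv2.cvtColor(f[n],cv2.COLOR_RGB2GRAY)[y0:y1,x0:x1]))
cv2.imwrite("pics/z.png",np.hstack([cv2.resize(f["top"][140:240,190:310,::-1],None,fx=3.3,fy=3.3),cv2.resize(f["side"][140:240,240:360,::-1],None,fx=3.3,fy=3.3)]))
E
```

```text
side [559.54658071  71.99976082] 118.14787566609786 (255, 168, 83, 48)
top 195 200
115 114 113 118 117 113 116 115 116 113 113 114 117 114 163 171 173 172 172 170 174 174 171 172 172 171 169 170 172 169 168 171 170 169 169
113 116 116 114 115 116 115 114 115 117 115 118 117  98 143 167 170 172 170 172 170 170 172 171 172 172 169 174 172 169 169 171 170 170 171
114 116 115 115 114 118 118 119 115 116 117 115 116 118 117 158 171 174 172 171 172 171 172 170 172 170 170 173 172 169 172 171 169 169 172
114 117 116 115 117 117 116 117 119 120 118 119 120 119 102 142 170 172 172 170 173 173 172 173 174 171 171 170 171 168 171 171 169 171 170
117 118 118 118 121 116 117 116 117 120 121 123 123 120 120 130 161 171 172 172 171 172 172 171 174 174 169 172 171 172 170 173 169 170 169
114 115 118 116 118 117 118 116 119 120 119 121 122 120 122 120 145 170 173 173 174 172 172 170 167 170 172 169 172 172 170 172 169 168 170
117 117 118 121 118 119 120 115 118 121 117 117 117 119 119 118 125 153 172 173 174 173 173 172 171 170 171 171 171 170 170 170 168 170 171
119 118 121 118 118 119 119 118 117 1
[... 6943 characters left out ...]

 77  77  71  78  78 130 157 194 206 205 205 206 207 204 206 207 206 207 207 205 205 205 208 206 203
 72  79  74  78  79 149 169 203 205 205 206 207 207 205 207 207 205 204 206 206 205 206 206 206 201
 74  78  81  77  75 147 182 205 206 203 205 203 205 205 202 205 203 205 206 208 206 206 207 207 183
 77  76  79  79 134 156 199 206 205 206 207 207 204 205 205 204 207 204 204 207 204 207 204 204 165
 79  78 132 134 150 180 205 205 205 205 204 206 203 207 205 205 205 204 205 205 205 205 206 205 163
136 134 148 153 150 187 203 206 205 206 206 203 207 205 206 204 206 205 204 206 205 204 203 177 168
150 152 150 152 152 189 203 204 205 203 205 206 206 209 208 204 205 206 205 207 204 207 205 169 164
```

View pics/z.png

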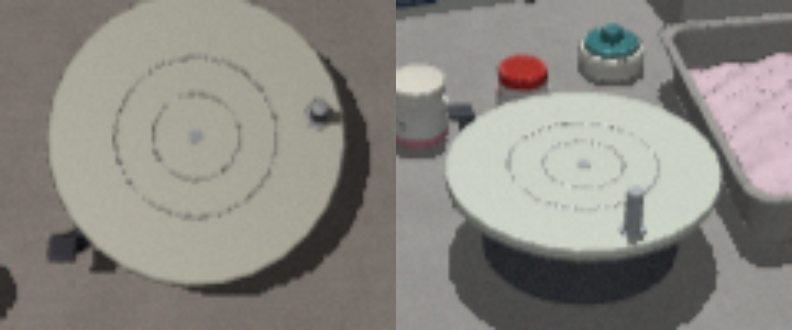

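Run:
```python
from h import *
print("hub top",ray("top",249.1,181.5,86),"hub side",ray("side",240+187/3.3,140+163/3.3,86))
f=cv2.imread("pics/top0.png"); g=cv2.cvtColor(f,cv2.COLOR_BGR2HSV)
# plate fit in top view, threshold vs table via saturation/brightness
m=cv2.inRange(f,(0,140,0),(255,255,255)); m[:135]=0;m[235:]=0;m[:,:200]=0;m[:,300:]=0
c=max(cv2.findContours(m,0,1)[0],key=cv2.contourArea); h=cv2.convexHull(c)[:,0].astype(float)
W=np.array([ray("top",u,v,86)[:2] for u,v in h]);A=np.c_[2*W,np.ones(len(W))]; s=np.linalg.lstsq(A,(W**2).sum(1),rcond=None)[0]
C=s[:2];print("C",C,np.sqrt(s[2]+C@C))
for nm,n,u,v,z in(("pegtop","top",286.4,172.3,126),("pegtop s","side",240+(636-396)/3.3,140+190/3.3,126),("pegfoot s","side",240+(634-396)/3.3,140+234/3.3,87),("ptr","top",208.3,214.5,86),("ptr","side",258.5,173.3,86)):
    p=ray(n,u,v,z)[:2];d=p-C;print(nm,p,np.hypot(*d),np.degrees(np.arctan2(d[1],d[0])))
```

```text
hub top [560.4123642   74.97611913  86.        ] hub side [561.05406582  72.33456622  86.        ]
C [561.54512758  75.86751312] 117.89108954502876
pegtop [576.702863   -23.44260582] 100.46022430946174 -81.32190149758284
pegtop s [576.97494146 -27.74664001] 104.75672716598756 -81.52998127929565
pegfoot s [575.89382932 -34.25623142] 111.05460078045695 -82.57640143246645
ptr [473.83365575 183.1376739 ] 138.5647490693287 129.27179789204925
ptr [469.82155629 177.27425377] 136.7352938348116 132.1297072017455
```

Emit:
play_rows:
  targets: "-1.5 -1.2 0 0 0 0 255;-3 -2.4 0 0 0 0 255;-4.6 -3.6 0 0 0 0 255;-6.1 -4.8 0 0 0 0 255;-7.6 -6 0 0 0 0 255;-9.2 -7.2 0 0 0 0 255;-10.7 -8.5 0 0 0 0 255;-12.2 -9.7 0 0 0 0 255;-13.7 -10.9 0 0 0 0 255;-15.3 -12.1 0 0 0 0 255;-16.8 -13.3 0 0 0 0 255;-18.3 -14.5 0 0 0 0 255;-19.9 -15.7 0 0 0 0 255;-21 -16.6 0 0 0 0 255;-21.4 -16.9 0 0 0 0 255;-21.4 -16.9 0 0 0 0 255;-21.4 -16.9 0 0 0 0 255"
  newtons: 20

```text
time: 2.22
eef_pos: [548.6, -26.9, 182.4]
orientation: [180.0, -0.0, 163.7]
contact_force: [0.2, 0.9, 0.0]
opening: 0.2
gripper_force: 0.0
```

Emit:
play_rows:
  targets: "0 0 0.8 0 0 0 255;0 0 1.6 0 0 0 255;0 0 2.4 0 0 0 255;0 0 3 0 0 0 255;0 0 3.1 0 0 0 255;0 0 3.1 0 0 0 255"

```text
time: 2.98
eef_pos: [549.4, -27.8, 105.4]
orientation: [180.0, 0.0, 163.7]
contact_force: [-0.6, -0.8, -0.1]
opening: 0.3
gripper_force: 0.0
```

Run:
```python
from h import *
f=vision.grab_frame("side");t=vision.grab_frame("top")
cv2.imwrite("pics/a.png",np.hstack([cv2.resize(t[120:250,180:320,::-1],None,fx=2.8,fy=2.8),cv2.resize(f[110:240,220:360,::-1],None,fx=2.8,fy=2.8)]))
```

```text
(no output)
```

View pics/a.png

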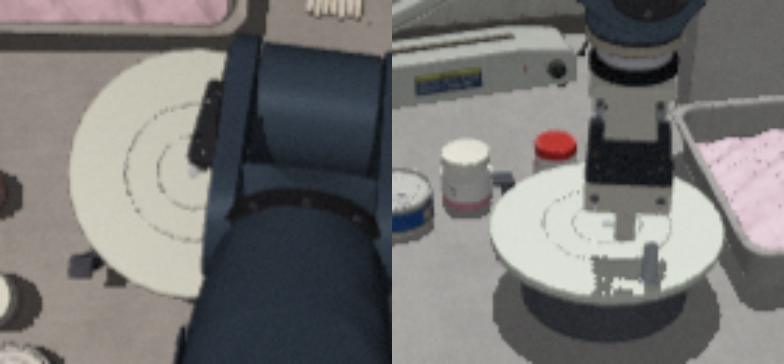

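Run:
```python
from h import *
for z in(105,126,140): print(ray("side",303.2,195.7,z))
print(ray("side",220+(650-392)/2.8,110+246/2.8,126),ray("side",220+(649-392)/2.8,110+280/2.8,87))
```

```text
[563.40272039  13.44833323 105.        ]
[554.74484902 -14.59142268 126.        ]
[548.97293477 -33.28459329 140.        ]
[575.1252883  -28.64104024 126.        ] [576.12169143 -30.26407944  87.        ]
```

Run:
```python
from h import *
f=vision.grab_frame("side")
cv2.imwrite("pics/b.png",cv2.resize(f[160:225,265:340,::-1],None,fx=9,fy=9,interpolation=cv2.INTER_NEAREST))
```

```text
(no output)
```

View pics/b.png

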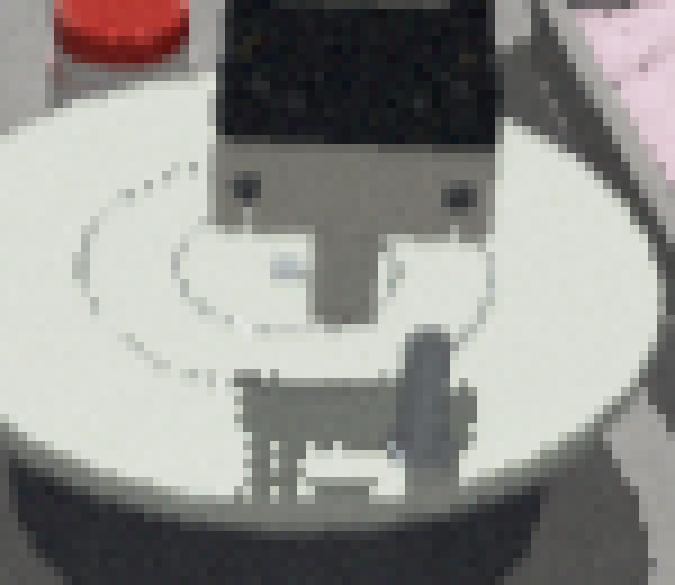

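```bash
cat >> h.py <<'E'
def proj(n,p):
    c=cam(n); M=R.from_euler('xyz',c['orientation'],degrees=True).as_matrix()
    q=c['intrinsics']@(M.T@(np.array(p,float)-c['position'])); return q[:2]/q[2]
E
python3 - <<'E'
from h import *
print(proj("side",[154.4,527.5,182]),proj("side",[154.4,527.5,266]))
print(proj("side",[549,-28,105]),proj("side",[549,-28,189]),proj("side",[549,-45,105]),proj("top",[549,-28,105]),proj("side",[576,-25,86]),proj("side",[576,-25,126]))
f=cv2.imread("pics/side0.png");cv2.imwrite("pics/c.png",cv2.resize(f[20:130,80:200],None,fx=5,fy=5,interpolation=cv2.INTER_NEAREST))
E
```

```text
[146.67771734 103.91340685] [141.83844585  79.253752  ]
[302.05463636 205.35688155] [303.58027276 178.60595152] [303.75705303 209.21342325] [288.11226938 184.15008041] [311.17250068 209.12469862] [312.07583587 197.01620694]
```

View pics/c.png

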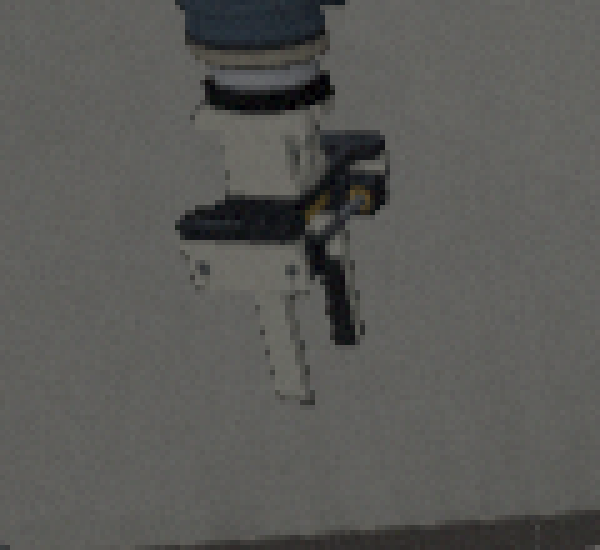

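Run:
```python
import cv2
f=cv2.imread("pics/b.png")[4::9,4::9]
print(f.shape)
for v in range(22,58): print(v+160," ".join("%3d/%3d"%(f[v,u,0],f[v,u,2]) for u in range(26,53)))
```

```text
(65, 75, 3)
182 104/109  84/ 86 101/106 108/116 108/116 107/115 109/118 112/118 112/119 113/118 111/120 110/117 110/118 110/115 113/120 110/119 112/119 110/117 110/118 110/118 109/118 111/118 111/118  78/ 78  53/ 47  54/ 50  74/ 75
183 111/119 145/150 113/121 107/115 112/117 113/120 110/119 109/116 112/119 110/118 108/116 110/116 109/118 108/117 109/119 112/121 111/118 109/116 104/113 111/119 109/119 111/119 106/115 104/111  87/ 89  88/ 93 106/111
184 109/117 139/146 113/120 110/120 111/118 109/118 112/119 106/113 108/115 111/119 109/115 109/115 109/116 111/118 109/117 107/114 113/119 113/119 110/117 112/119 109/118 108/116 109/117 106/116 113/118 109/114 107/115
185 150/156 173/179 128/133 121/128 128/135 128/133 131/138 129/137 129/138 106/113 105/113 108/116 112/120 112/119 108/117 108/116 111/117 110/117 112/120 108/115 107/116 112/119 108/115 108/115 151/157 110/121 107/117
186 202/208 207/214 197/203 195/200 195/200 197/203 198/204 198/203 166/172 111/121 105/112 109/115 108/116 107/113 103/109 104/112 138/144 167/176 171/178 169/176 144/152 146/153 149/155 149/158 181/186 127/
[... 6131 characters left out ...]
 118/122 114/119 116/118 129/133 116/117
215 119/122 152/156 119/122 116/118 152/156 119/123 115/118 149/155 150/155 120/123 118/120 115/117 119/121 115/118 115/119 153/155 152/158 157/162 148/151 118/121 114/117 115/120 118/119 114/117 111/114 112/113 112/112
216 118/120 120/122 114/119 118/122 118/120 118/121 119/120 120/122 119/120 118/122 117/120 118/123 120/122 118/121 114/119 118/121 114/116 116/119 114/114 114/115 111/113 111/114 113/115 107/109  87/ 88  85/ 86  73/ 67
217 116/117 114/118 114/118 116/117 115/120 117/119 116/117 116/117 113/116 114/116 113/116 115/117 115/118 113/114 114/115 114/117 115/119 114/118 100/102  88/ 90  87/ 86  82/ 82  74/ 72  72/ 71  57/ 56  54/ 53  48/ 41
```

Emit:
play_rows:
  targets: "-0.2 -1 0 0 0 0 255;-0.5 -2.5 0 0 0 0 255;-0.9 -4.2 0.5 0 0 0 255;-1.3 -5.8 1.5 0 0 0 255;-1.3 -5.9 2.8 0 0 0 255;-1.3 -5.9 3.8 0 0 0 255;-1.3 -5.9 4.08 0 0 0 255;-1.3 -5.9 4.08 0 0 0 255"

```text
time: 4.12
eef_pos: [539.3, -178.7, 3.4]
orientation: [-180.0, 0.0, 163.7]
contact_force: [-0.5, 0.8, 0.5]
opening: 0.5
gripper_force: 0.0
```

Run:
```python
from h import *
f=vision.grab_frame("side");s=sensors.observe();print(s['eef_pos'],s['contact_force'],s['time'],proj("side",s['eef_pos']))
cv2.imwrite("pics/d.png",cv2.resize(f[140:300,220:380,::-1],None,fx=3.7,fy=3.7,interpolation=cv2.INTER_NEAREST))
```

```text
[ 539.58902893 -178.76119519    3.85993179] [0.45828846 0.29002824 0.25579903] 4.175 [312.28020186 273.66362327]
```

View pics/d.png

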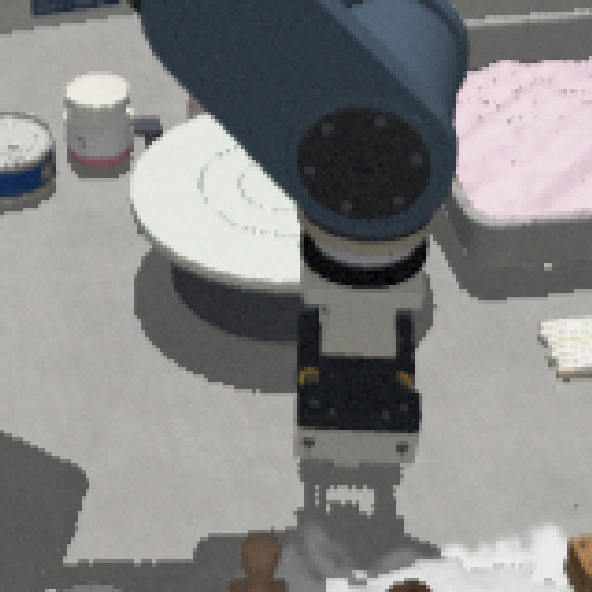

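Emit:
play_rows:
  targets: "0 0 0.1 0 0 0 255;0 0 0.2 0 0 0 255;0 0 0.2 0 0 0 255"

```text
time: 4.55
eef_pos: [539.0, -178.6, -2.0]
orientation: [-180.0, 0.0, 163.7]
contact_force: [0.1, -0.3, -1.3]
opening: 0.2
gripper_force: 0.0
```

Run:
```python
import cv2
from h import *
f=vision.grab_frame("side")[:,:,0]
for v in range(258,282): print(v," ".join("%3d"%f[v,u] for u in range(298,332)))
```

```text
258 173 141 124 118 122 115 114 115 113 114 114 109 111 112 109 110 109 108 108  89  87  86  87  89  90  71  65  66  66  43  43  45  44  69
259 179 139 126 124 126 120 127 125 124 128 126 124 124 127 126 126 123 125 127 116 120 121 122 117 121 117 116 113 116 115 112 114 112 115
260 177 128 126 105  83  76 100 124 126 128 128 126 129 128 124 126 126 127 125 127 125 126 125 127 127 124 127 126 128 126 125 130 125 123
261 176 125 127  93  55  53  74 121 125 127 126 128 125 124 126 124 127 125 128 126 126 127 125 128 122 127 125 125 116 100  92 103 124 120
262 175 128 125 117  87  79 111 124 125 129 125 127 127 126 123 122 124 123 126 126 126 127 125 124 126 125 126 127  97  69  61  64 124 125
263 174 127 124 126 112 109 124 125 129 123 128 124 125 127 127 126 125 126 126 126 120 125 129 126 126 127 127 129 112  74  79  78 125 127
264 173 132 125 125 113 119 125 127 126 126 126 125 129 128 128 126 127 126 128 129 128 123 126 127 126 127 129 126 127 110 110 119 126 135
265 174 154 117 112 100 113 119 119 121 118 119 125 128 128 125 128 125 126 125 129 125 125 126 125 127 126 124 125 127 
[... 1559 characters left out ...]

277 171 176 127 123  95  92  90  89  88  87 121  93  88  87  88  91  90  87 119 120 170 174 158  97  93  90  89  91 153 174 177 177 178 174
278 172 124  90  88  90  90  89  89  87  91  87  90  90  90  88  88  86  84  88  90 118 123 122  95  91  87  93  86 120 176 176 180 178 175
279 173 157  95  90  91  92  90  89  87  86  89  91  90  87  93  88  90  89  87  89  89  89  88  89  88  90  91  93  91 123 122 176 175 175
280 175 124  92  93  95  95  94  93  92  88  89  90  90  94  94  89  87  91  88  89  92  87  85  88  89  88  86  88  90  90 153 175 176 174
281 173  99  88  94  98 101 103  97  94  92  89  92  91  92  95  94  90  88  89  87  88  88  91  87  88  88  87  90  90  89 116 169 173 171
```

Emit:
play_rows:
  targets: "0 0 0.3 0 0 0 255;0 0 0.6 0 0 0 255;0 0 0.6 0 0 0 255"

```text
time: 4.97
eef_pos: [538.5, -178.4, -17.9]
orientation: [180.0, -0.1, 163.7]
contact_force: [-1.3, 0.5, 0.2]
opening: 0.2
gripper_force: 0.0
```

Emit:
play_rows:
  targets: "0 0 0.15 0 0 0 255;0 0 0.3 0 0 0 255;0 0 0.3 0 0 0 255"

```text
time: 5.35
eef_pos: [538.8, -178.6, -24.9]
orientation: [180.0, -0.0, 163.7]
contact_force: [-0.6, 0.1, -0.4]
opening: 0.9
gripper_force: 0.0
```

Emit:
play_rows:
  targets: "0 0 0.1 0 0 0 255;0 0 0.2 0 0 0 255;0 0 0.2 0 0 0 255"

```text
time: 5.72
eef_pos: [538.9, -178.6, -29.8]
orientation: [180.0, -0.0, 163.7]
contact_force: [0.7, 0.2, 0.6]
opening: 0.8
gripper_force: 0.0
```

Emit:
play_rows:
  targets: "0 0 0.08 0 0 0 255;0 0 0.16 0 0 0 255;0 0 0.16 0 0 0 255"

```text
time: 6.1
eef_pos: [538.9, -178.6, -33.7]
orientation: [180.0, -0.0, 163.7]
contact_force: [-0.1, -0.1, -0.4]
opening: 0.0
gripper_force: 0.0
```

Emit:
play_rows:
  targets: "0 0 0.08 0 0 0 255;0 0 0.12 0 0 0 255;0 0 0.12 0 0 0 255"

```text
time: 6.48
eef_pos: [539.1, -178.7, -35.9]
orientation: [-180.0, 0.0, 163.7]
contact_force: [-2.2, 1.1, 9.9]
opening: 0.3
gripper_force: 4.8
```

Emit:
play_rows:
  targets: "0 0 -1 0 0 0 255;0 0 -2.5 0 0 0 255;0.1 0.4 -3.8 0 0 0 255;0.4 1.6 -4.16 0 0 0 255;0.7 2.8 -4.16 0 0 0 255;1 4 -4.16 0 0 0 255;1.3 5.2 -4.16 0 0 0 255;1.47 5.86 -4.16 0 0 0 255;1.47 5.86 -4.16 0 0 0 255"

```text
time: 7.6
eef_pos: [544.9, -27.2, 67.4]
orientation: [-180.0, 0.0, 163.8]
contact_force: [-0.6, -0.5, 0.9]
opening: -0.0
gripper_force: 0.0
```

Run:
```python
from h import *
f=vision.grab_frame("side")
cv2.imwrite("pics/e.png",cv2.resize(f[160:225,265:340,::-1],None,fx=6,fy=6,interpolation=cv2.INTER_NEAREST))
```

```text
(no output)
```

View pics/e.png

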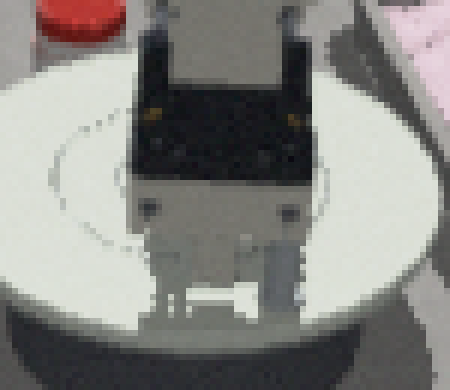

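Emit:
play_rows:
  targets: "-0.15 0.12 0 0 0 0 255;-0.43 0.34 0 0 0 0 255;-0.95 0.75 0 0 0 0 255;-1.72 1.36 0 0 0 0 255;-2.5 1.97 0 0 0 0 255;-2.5 1.97 -0.5 0 0 0 255;-2.5 1.97 -1.5 0 0 0 255"

```text
time: 8.52
eef_pos: [618.5, 1.7, 104.7]
orientation: [-180.0, -0.1, 163.7]
contact_force: [0.6, 0.6, 0.8]
opening: 0.2
gripper_force: 0.0
```

```bash
cat >> h.py <<'E'
C=np.array([561.,74.])
def peg(n,f,save=None):
    # dark blob on the plate annulus 80..118 mm at peg height; returns angle candidates
    hsv=cv2.cvtColor(f,cv2.COLOR_RGB2GRAY)
    out=[]
    for a in range(-180,180,3):
        d=np.array([np.cos(np.radians(a)),np.sin(np.radians(a))])
        vals=[]
        for z in(95,105,115):
            u,v=proj(n,[*(C+100*d),z]); vals.append(hsv[int(round(v)),int(round(u))])
        out.append(max(vals))
    return np.array(out)
E
python3 - <<'E'
from h import *
for k in range(3):
    t=sensors.observe()['time']
    f=vision.grab_frame("side"); np.save(f"s{k}.npy",f); o=peg("side",f)
    print(round(t,3),[(a*3-180,int(o[a])) for a in range(120) if o[a]<150])
print(sensors.observe()['eef_pos'])
f0=np.load("s0.npy");f2=np.load("s2.npy")
cv2.imwrite("pics/f.png",np.hstack([cv2.resize(x[130:240,230:350,::-1],None,fx=3.3,fy=3.3) for x in(f0,f2)]))
E
```

```text
8.525 [(-78, 126), (-75, 118), (-69, 116), (-45, 136), (-39, 114), (-36, 111), (-33, 110), (-30, 104), (-27, 102), (-24, 103), (-21, 104), (-18, 102), (-15, 103), (-12, 104), (-9, 99), (-6, 107), (-3, 113), (9, 115), (12, 115), (15, 117), (18, 116), (21, 116), (24, 117), (27, 117), (30, 116), (33, 117), (36, 116), (39, 109), (42, 117), (45, 130)]
8.575 [(-75, 126), (-72, 114), (-69, 116), (-39, 115), (-36, 110), (-33, 112), (-30, 111), (-27, 108), (-24, 102), (-21, 102), (-18, 102), (-15, 100), (-12, 103), (-9, 102), (-6, 133), (3, 93), (6, 117), (9, 114), (12, 115), (15, 115), (18, 114), (21, 115), (24, 120), (33, 115), (36, 116), (39, 118), (42, 121)]
8.625 [(-75, 126), (-72, 116), (-69, 115), (-21, 115), (-18, 101), (-15, 97), (-12, 100), (-9, 103), (-6, 101), (-3, 114), (3, 139), (6, 117), (9, 116), (12, 117), (15, 114), (18, 115), (21, 118), (24, 118), (30, 136), (33, 116), (36, 115), (39, 116), (42, 119)]
[619.59024016   1.4714894  106.05306343]
```

View pics/f.png

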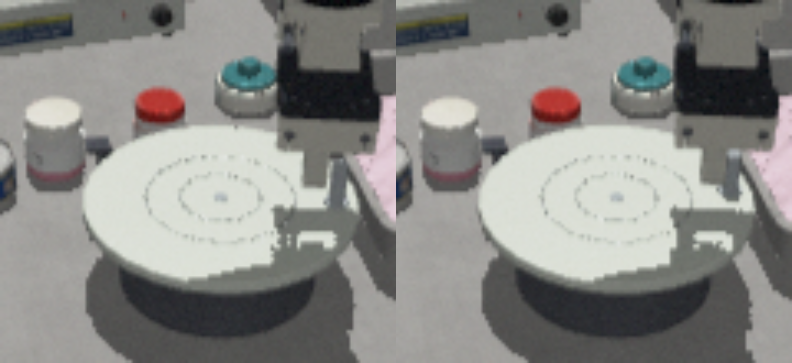

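Emit:
play_rows:
  targets: "0.4 0.5 0 0 0 0 255;0.8 1 0 0 0 0 255;1.2 1.45 0.2 0 0 0 255;1.2 1.45 1 0 0 0 255;1.2 1.45 1.6 0 0 0 255;1.2 1.45 1.9 0 0 0 255"

```text
time: 9.43
eef_pos: [599.5, 45.4, 56.3]
orientation: [-180.0, -0.1, 163.7]
contact_force: [-0.3, 0.5, -0.1]
opening: 0.4
gripper_force: 0.0
```

```bash
cat >> h.py <<'E'
def diffpeg(n,f0,f1):
    # blob where f1 is darker than f0 -> current peg; reports pixel of blob
    a=cv2.cvtColor(f0,cv2.COLOR_RGB2GRAY).astype(int);b=cv2.cvtColor(f1,cv2.COLOR_RGB2GRAY).astype(int)
    m=((a-b)>35).astype(np.uint8); k,l,s,c=cv2.connectedComponentsWithStats(m)
    return [(s[i].tolist(),c[i].round(1).tolist()) for i in range(1,k) if s[i][4]>=5]
def ang(n,u,v,z):
    d=ray(n,u,v,z)[:2]-C; return round(float(np.hypot(*d)),1),round(float(np.degrees(np.arctan2(d[1],d[0]))),1)
E
python3 - <<'E'
from h import *
print("early",ang("side",331.8,192,88),ang("side",330.6,189.1,88))
F=[]
for k in range(2):
    for n in("side","top"):
        t=sensors.observe()['time']; F.append((t,n,vision.grab_frame(n)))
for n,i,j in(("side",0,2),("top",1,3)):
    t,_,f=F[i];t2,_,g=F[j]
    for nm,tt,x,y in(("a",t,g,f),("b",t2,f,g)):
        for s,c in diffpeg(n,x,y): print(n,nm,round(tt,3),s,c,ang(n,*c,106))
    np.save(f"{n}k.npy",g)
print(sensors.observe()['eef_pos'])
E
```

```text
early (100.4, -21.6) (97.2, -13.4)
side a 9.425 [295, 163, 6, 11, 47] [297.2, 168.7] (77.2, 74.5)
side b 9.525 [296, 159, 4, 2, 8] [297.5, 159.5] (130.4, 74.5)
side b 9.525 [289, 161, 6, 13, 62] [291.7, 167.2] (86.1, 85.6)
top a 9.475 [209, 170, 10, 8, 51] [213.8, 174.1] (93.7, 79.6)
top a 9.475 [289, 187, 4, 2, 8] [290.5, 187.5] (110.1, -101.0)
top a 9.475 [138, 275, 15, 1, 15] [145.0, 275.0] (361.1, 132.1)
top a 9.475 [154, 275, 5, 1, 5] [156.0, 275.0] (341.1, 135.3)
top a 9.475 [166, 275, 6, 1, 6] [168.5, 275.0] (319.9, 139.5)
top a 9.475 [173, 275, 19, 1, 19] [182.0, 275.0] (299.0, 144.5)
top a 9.475 [293, 275, 5, 1, 5] [295.0, 275.0] (273.6, -155.0)
top a 9.475 [123, 276, 8, 1, 8] [126.5, 276.0] (398.4, 127.8)
top a 9.475 [198, 276, 10, 1, 10] [202.5, 276.0] (275.0, 153.9)
top b 9.575 [240, 119, 6, 1, 6] [242.5, 119.0] (164.8, 5.6)
top b 9.575 [209, 178, 9, 8, 50] [213.2, 181.6] (93.7, 91.8)
top b 9.575 [333, 206, 1, 6, 6] [333.0, 208.5] (231.3, -109.6)
[600.33323093  45.15543669  57.71357512]
```

Emit:
play_rows:
  targets: "0 0 0.1 0 0 0 255;0 0 0.14 0 0 0 255;0 0 0.14 0 0 0 255;0 0 0.14 0 0 0 255;0 0 0.14 0 0 0 255;0 0 0.14 0 0 0 255;0 0 0.14 0 0 0 255;0 0 0.14 0 0 0 255;0 0 0.14 0 0 0 255;0 0 0.14 0 0 0 255;0 0 0.14 0 0 0 255;0 0 0.14 0 0 0 255;0 0 0.14 0 0 0 255;0 0 0.14 0 0 0 255;0 0 0.14 0 0 0 255;0 0 0.14 0 0 0 255"

```text
time: 11.62
eef_pos: [600.1, 45.2, 53.9]
orientation: [-180.0, -0.0, 163.7]
contact_force: [-0.7, 0.3, 0.1]
opening: 0.3
gripper_force: 0.0
```

```bash
cat > m.py <<'E'
from h import *
F=[]
for k in range(2):
    for n in("side","top"):
        t=sensors.observe()['time']; F.append((t,n,vision.grab_frame(n)))
for n,i,j in(("side",0,2),("top",1,3)):
    t,_,f=F[i];t2,_,g=F[j]
    for nm,tt,x,y in(("a",t,g,f),("b",t2,f,g)):
        for s,c in diffpeg(n,x,y):
            r,a=ang(n,*c,106)
            if r<130 and s[4]>12: print(n,nm,round(tt,3),s,c,r,a)
s=sensors.observe();print(s['time'],s['eef_pos'],s['contact_force'])
E
python3 m.py
```

```text
11.825 [600.09621426  45.19046421  53.9292229 ] [-0.1353816  -0.25056456  0.14396543]
```

Emit:
play_rows:
  targets: "0 0 0 0 0 0 255;0 0 0 0 0 0 255;0 0 0 0 0 0 255;0 0 0 0 0 0 255;0 0 0 0 0 0 255;0 0 0 0 0 0 255;0 0 0 0 0 0 255;0 0 0 0 0 0 255"

```text
time: 12.82
eef_pos: [600.1, 45.2, 53.9]
orientation: [180.0, 0.0, 163.7]
contact_force: [0.3, -0.3, -0.0]
opening: 0.6
gripper_force: 0.0
```

```bash
python3 m.py
```

```text
side a 12.825 [326, 179, 7, 9, 26] [330.0, 183.9] 93.9 -13.6
13.025 [600.0821707   45.21336974  53.93461549] [-0.57937018 -0.61724636  0.87311443]
```

Emit:
play_rows:
  targets: "0 0 0 0 0 0 255;0 0 0 0 0 0 255;0 0 0 0 0 0 255;0 0 0 0 0 0 255;0 0 0 0 0 0 255;0 0 0 0 0 0 255;0 0 0 0 0 0 255;0 0 0 0 0 0 255;0 0 0 0 0 0 255;0 0 0 0 0 0 255;0 0 0 0 0 0 255"

```text
time: 14.4
eef_pos: [600.1, 45.2, 53.9]
orientation: [-180.0, -0.0, 163.7]
contact_force: [-0.5, -0.4, 0.4]
opening: 0.6
gripper_force: 0.0
```

```bash
python3 m.py
```

```text
side a 14.4 [276, 169, 4, 8, 24] [277.2, 172.9] 76.6 123.7
side b 14.5 [274, 162, 5, 5, 14] [276.2, 163.5] 120.6 106.5
side b 14.5 [270, 171, 6, 8, 26] [272.2, 174.9] 81.5 136.5
top a 14.45 [213, 194, 9, 8, 37] [216.9, 197.8] 95.7 118.5
top b 14.55 [215, 201, 6, 6, 21] [217.9, 203.2] 101.1 126.3
14.6 [600.11014137  45.23534053  53.9295905 ] [-0.84422294 -0.21221872 -0.55537055]
```

```bash
python3 - <<'E'
from h import *
for n in("side","top"): print(sensors.observe()['time']); np.save(f"ref_{n}.npy",vision.grab_frame(n))
E
cat > m2.py <<'E'
from h import *
for n in("side","top"):
    t=sensors.observe()['time']; f=vision.grab_frame(n); r=np.load(f"ref_{n}.npy")
    d=cv2.absdiff(f,r).max(2); m=(d>22).astype(np.uint8); k,l,s,c=cv2.connectedComponentsWithStats(m)
    for i in range(1,k):
        if s[i][4]>=15:
            q,a=ang(n,*c[i],106)
            if 70<q<130: print(n,round(t,3),s[i].tolist(),c[i].round(1),q,a)
E
```

```text
14.6
14.65
```

Emit:
play_rows:
  targets: "0 0 0 0 0 0 255;0 0 0 0 0 0 255;0 0 0 0 0 0 255;0 0 0 0 0 0 255;0 0 0 0 0 0 255;0 0 0 0 0 0 255;0 0 0 0 0 0 255;0 0 0 0 0 0 255;0 0 0 0 0 0 255;0 0 0 0 0 0 255;0 0 0 0 0 0 255;0 0 0 0 0 0 255"

```text
time: 16.2
eef_pos: [600.1, 45.2, 54.0]
orientation: [180.0, 0.0, 163.7]
contact_force: [-0.3, -0.5, -0.2]
opening: 0.4
gripper_force: 0.0
```

```bash
python3 m2.py
```

```text
side 16.2 [267, 164, 7, 17, 80] [270.2 172.5] 93.5 131.8
side 16.2 [273, 193, 7, 14, 74] [276.3 199.5] 97.2 -138.8
top 16.25 [216, 201, 5, 7, 21] [218.1 204. ] 101.9 127.4
```

Emit:
play_rows:
  targets: "0 0 0 0 0 0 255;0 0 0 0 0 0 255;0 0 0 0 0 0 255;0 0 0 0 0 0 255;0 0 0 0 0 0 255;0 0 0 0 0 0 255;0 0 0 0 0 0 255;0 0 0 0 0 0 255;0 0 0 0 0 0 255;0 0 0 0 0 0 255;0 0 0 0 0 0 255;0 0 0 0 0 0 255;0 0 0 0 0 0 255;0 0 0 0 0 0 255;0 0 0 0 0 0 255;0 0 0 0 0 0 255;0 0 0 0 0 0 255;0 0 0 0 0 0 255;0 0 0 0 0 0 255;0 0 0 0 0 0 255"

```text
time: 18.8
eef_pos: [600.1, 45.2, 54.0]
orientation: [180.0, 0.0, 163.7]
contact_force: [-0.4, 0.1, 0.4]
opening: 0.6
gripper_force: 0.0
```

```bash
python3 m2.py
```

```text
side 18.8 [267, 164, 7, 17, 77] [270.2 172.6] 93.2 132.0
side 18.8 [327, 175, 9, 18, 95] [331.3 183.8] 97.8 -13.1
top 18.85 [216, 201, 5, 7, 20] [218.2 203.9] 101.7 127.3
```

Emit:
play_rows:
  targets: "0 0 0 0 0 0 255;0 0 0 0 0 0 255;0 0 0 0 0 0 255;0 0 0 0 0 0 255;0 0 0 0 0 0 255;0 0 0 0 0 0 255;0 0 0 0 0 0 255;0 0 0 0 0 0 255;0 0 0 0 0 0 255;0 0 0 0 0 0 255;0 0 0 0 0 0 255;0 0 0 0 0 0 255;0 0 0 0 0 0 255;0 0 0 0 0 0 255;0 0 0 0 0 0 255;0 0 0 0 0 0 255;0 0 0 0 0 0 255;0 0 0 0 0 0 255;0 0 0 0 0 0 255;0 0 0 0 0 0 255"

```text
time: 21.4
eef_pos: [600.1, 45.2, 53.9]
orientation: [-180.0, -0.0, 163.7]
contact_force: [0.2, -0.1, -0.5]
opening: 0.5
gripper_force: 0.0
```

```bash
python3 m2.py
```

```text
side 21.4 [282, 159, 8, 16, 79] [285.7 167.4] 89.0 97.1
side 21.4 [267, 164, 7, 17, 77] [270.2 172.6] 93.2 131.9
top 21.45 [207, 181, 12, 10, 72] [212.5 185.2] 96.2 97.3
top 21.45 [216, 201, 5, 7, 20] [218.2 203.9] 101.7 127.3
```

Emit:
play_rows:
  targets: "0 0 0.04 0 0 0 255;0 0 0.06 0 0 0 255;0 0 0.06 0 0 0 255;0 0 0.06 0 0 0 255;0 0 0.19 0 0 0 255;0 0 0.19 0 0 0 255;0 0 0.19 0 0 0 255"

```text
time: 22.38
eef_pos: [600.7, 45.5, 50.1]
orientation: [180.0, 0.1, 163.7]
contact_force: [-1.2, 1.9, 8.6]
opening: 0.6
gripper_force: 4.3
```

Emit:
play_rows:
  targets: "0 0 0 0 0 0 255;0 0 0 0 0 0 255;0 0 0 0 0 0 255"

```text
time: 22.75
eef_pos: [600.7, 45.5, 50.1]
orientation: [180.0, 0.1, 163.7]
contact_force: [-2.1, 3.5, 8.8]
opening: 0.6
gripper_force: 4.3
```

```bash
cat > m3.py <<'E'
from h import *
for k in range(2):
    f=vision.grab_frame("side"); r=np.load("s2.npy")   # arm elsewhere, peg at -13, pointer area clear
    d=cv2.absdiff(f,r).max(2)[155:195,250:296]; m=(d>22).astype(np.uint8); K,l,s,c=cv2.connectedComponentsWithStats(m)
    for i in range(1,K):
        if s[i][4]>=15: p=c[i]+[250,155]; print("side",s[i].tolist(),p,ang("side",*p,106))
f=vision.grab_frame("top"); r=cv2.imread("pics/top0.png")[:,:,::-1]
d=cv2.absdiff(f,r.copy()).max(2)[175:235,200:235]; m=(d>22).astype(np.uint8); K,l,s,c=cv2.connectedComponentsWithStats(m)
for i in range(1,K):
    if s[i][4]>=8: p=c[i]+[200,175]; print("top",s[i].tolist(),p,ang("top",*p,106))
s=sensors.observe();print(s['time'],s['eef_pos'],s['contact_force'])
E
python3 m3.py
```

```text
side [20, 7, 8, 17, 75] [273.98666667 170.66666667] (91.8, 122.4)
side [22, 7, 5, 6, 23] [274.        164.2173913] (120.3, 110.2)
side [20, 13, 8, 11, 53] [273.90566038 173.60377358] (81.4, 130.4)
top [0, 0, 35, 60, 1919] [217.40437728 204.03022408] (103.5, 126.8)
22.9 [600.71822086  45.49637098  50.06970797] [-1.47884397  1.15122247  9.10190558]
```

Run:
```python
from h import *
t=vision.grab_frame("top");s=vision.grab_frame("side")
cv2.imwrite("pics/g.png",np.hstack([cv2.resize(t[175:230,195:245,::-1],None,fx=8,fy=8,interpolation=cv2.INTER_NEAREST),cv2.resize(s[150:205,245:295,::-1],None,fx=8,fy=8,interpolation=cv2.INTER_NEAREST)]))
```

```text
(no output)
```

View pics/g.png

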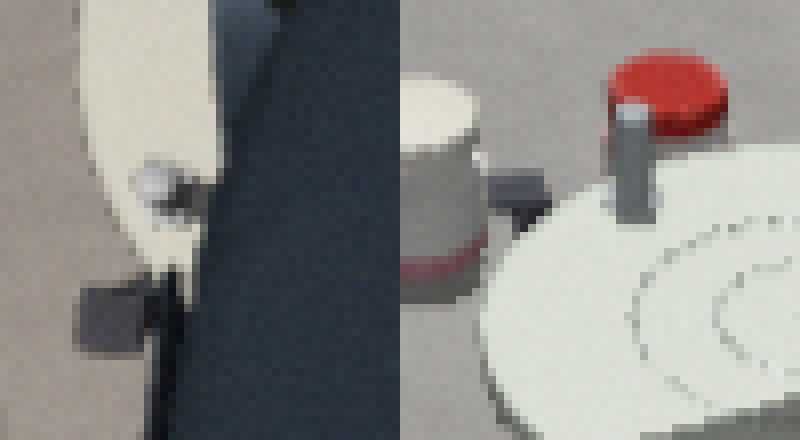

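Run:
```python
from h import *
print(ang("top",216.3,199.2,88),ang("top",214.8,197.6,126),ang("side",274.3,175.3,88),ang("side",274.2,163.7,126))
print(ang("top",208.75,214.75,86),ang("side",259.6,173.2,86))
```

```text
(99.6, 118.2) (99.3, 118.7) (93.2, 120.8) (96.0, 119.6)
(139.2, 129.1) (135.5, 130.4)
```

Emit:
play_rows:
  targets: "0 0 -0.3 0 0 0 255;0 0 -1 0 0 0 255;0 0 -2 0 0 0 255;0 0 -3.2 0 0 0 255;0 0 -4 0 0 0 255;0 0 -4 0 0 0 255;0 0 -4 0 0 0 255"

```text
time: 23.88
eef_pos: [599.7, 45.2, 148.7]
orientation: [-180.0, -0.0, 163.7]
contact_force: [0.2, -0.1, -0.7]
opening: 0.3
gripper_force: 0.0
```

Run:
```python
from h import *
f=vision.grab_frame("side");r=np.load("s2.npy")
d=cv2.absdiff(f,r).max(2)[155:195,250:296]; K,l,s,c=cv2.connectedComponentsWithStats((d>22).astype(np.uint8))
for i in range(1,K):
    if s[i][4]>=15: p=c[i]+[250,155]; print(s[i].tolist(),p,ang("side",*p,106))
```

```text
[21, 7, 8, 17, 85] [274.62352941 170.90588235] (89.6, 122.2)
```

The peg hasn't moved (within half a degree) since the fingertip lifted, so I'm handing in.

```bash
python3 -c "
from plant import finish_job
print(finish_job())"
```

```text
the job is handed in; nothing more can be done
None
```

I flicked the turntable to about 1.9 rad/s, let the peg pass the pointer twice untouched, and braked it on the third pass; it stopped about 11° (roughly 18 mm) short of the pointer, inside the 15° limit, and stayed there when the hand lifted. I handed the job in at about 24 s, and no verdict came back.

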